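Pin the swivel vice's index arm

TASK

Swing the vice's index arm into the yellow clevis until it meets its stop, then take the quick-release pin from the grey rack by its two red buttons and, keeping them squeezed, slide it down through the clevis and the arm until its collar sits on the clevis; let go so that the balls lock. The vice has been re-clamped somewhere in its crossed slots and the arm's stop is worn, so find the hole by feel or by eye, press gently (25 N is plenty), and leave everything else where it is.

Things in the scene. Friction and masses are not known exactly. Their poses are not given: they have to be found in the camera images.
- mount_board: Fixed dark steel board on the bench, 200 (x) by 330 (y) mm, z up, origin at bench height. On it a small blue swivel vice with its yellow clevis is clamped by crossed slots: its true place is off nominal by -20 to +20 mm along the board's x and -8 to +8 mm along y, the same for pivot, clevis, arm and post, and is NOT reported: find it by feel or by eye. It cannot be slid and is not turned.
- nominal_hole (a point): Nominal mouth of the clevis hole, board axes: board x 0, y -160, z 64 mm, the top of the upper cheek (z is true). Two level 10 mm cheeks, 56 (x) by 50 (y) mm, tops 42 and 64 mm above the bench, with 17.5 mm holes in line, joined by a web on the +x side; open on -x, where the arm swings in. The place where the pushed arm meets its stop tells the shift along x.
- index_arm (a joint): Swing of the vice's steel index arm about the vertical pivot (nominally the board's origin), rad. 0: along -y, its hole (17.5 mm, 160 mm from the pivot) in line with the clevis; positive: swung out to -x. Worn stop at -0.015: hole 2.4 mm past line to +x; the pin's tapered nose draws it back (about 8 N). Arm 44 mm wide, 10 thick, top at 53 mm. Friction holds it; 3.5 N at its post moves it.
- nominal_post (a point): Handle post on the arm, 250 mm from the pivot: this point is its nominal axis with the arm at 0, 76 mm above the bench; the true post is turned by the arm's swing and shifted with the vice. A 14 mm steel rod from 53 to 87 mm above the bench, 18 mm black knob on top up to 99 mm. The vice over the pivot is 120 mm high, within 115 mm of it.
- pin_grip (a point): Quick-release ball-lock pin, 0.1 to 0.2 kg: point on its axis midway between its two red buttons; z up the axis. The flat buttons, 20 wide by 24 mm high, are on the +y and -y sides of the black handle, 32 mm over both faces when out, 24 mm squeezed (about 8 N). The handle is 22 mm along x and ends 14 mm above this point; gripping it along x does not work the buttons.
- pin_shoulder (a point): Same pin: centre of the underside of its steel collar (30 mm wide, 4 thick), 24 mm below pin_grip, z up. Below: 16 mm shank, its last 9 mm tapering to 10 mm; tip 49 mm below. Two balls stand 3.5 mm out on the +x and -x sides, their tops 34 mm below the collar; squeezed buttons draw them in, let go they spring out. Seated, the collar is on the upper cheek, the balls 2 mm below the lower one.
- button_a (a joint): Travel of the pin's red buttons (both move together), m: 0 out, balls out; 0.004 fully squeezed, balls in.
- lock_pin: The same pin's body, origin at the centre of its lower tip, 73 mm below pin_grip, same axes.
- pin_rack: Grey pin rack fixed to the bench, 60 x 170 x 55 mm, origin at the centre of its underside; two vertical 24.5 mm through holes at y = +45 and -45 mm. In one the quick-release pin hangs upright by its collar, in the other a plain brass pin.
- plain_pin: Plain brass pin (bystander) with a 30 mm round head in the other rack hole; origin at its lower tip, head 49 to 67 mm above that.
- spray: Blue-labelled spray can on the bench (bystander), origin at its underside.
- carton: Cardboard carton on the bench (bystander), origin at its underside.
- padlock: Brass padlock on the bench (bystander), origin at its underside.
- driver: Orange screwdriver on the bench (bystander), origin at its underside.
- spanner: Steel spanner on the bench (bystander), origin at its underside.
- tape: Roll of black tape on the bench (bystander), origin at its underside.
Mind the look-alikes: they are no part of the job. Leave any blue or pink look-alike of the lock_pin alone.

How it is judged:
On the way, in this order (a step that is already met when the one before it is completed fails the run):
1. the index arm is swung into the clevis (joint under 0.03 rad) (value of joint index_arm below 0.03 rad), for 0.2 s.
2. the quick-release pin, its buttons squeezed, is through the clevis and arm, collar down on the clevis within 3 mm (z of pin_shoulder in the frame of mount_board between 0.061 and 0.067 m and y of pin_shoulder in the frame of mount_board between -0.172 and -0.148 m and x of pin_shoulder in the frame of mount_board between -0.024 and 0.024 m and angle between the z axis of pin_shoulder and the z axis of mount_board, either way round below 0.08 rad and value of joint button_a above 0.003 m), for 0.05 s.
At the end, for the whole second after the job is handed in: The pin is at rest in the true hole: collar within 3 mm of the upper cheek's height, within 24 mm (x) and 12 mm (y) of the nominal hole, upright within 0.08 rad; buttons out (under 0.7 mm in), so the balls are locked; the arm in the clevis (under 0.03 rad) (z of pin_shoulder in the frame of mount_board between 0.061 and 0.067 m and y of pin_shoulder in the frame of mount_board between -0.172 and -0.148 m and x of pin_shoulder in the frame of mount_board between -0.024 and 0.024 m and angle between the z axis of pin_shoulder and the z axis of mount_board, either way round below 0.08 rad and value of joint button_a below 0.0007 m and value of joint index_arm below 0.03 rad and linear speed of lock_pin below 0.01 m/s); the robot touches nothing.
It fails at once if the pin is forced: it presses on the clevis and arm with more than 60 N (contact force between lock_pin and mount_board above 60 N).
It fails at once if the arm is shoved: the fingers press on the vice, arm or clevis with more than 60 N (contact force between the fingers and mount_board above 60 N).
It fails at once if a bystander is moved more than 20 mm (distance of any of spray, carton, padlock, driver, spanner, tape, plain_pin from where it was at the start of the episode above 0.02 m).
It also fails if it takes over 70 s, if anything falls off the work surface, if the arm or the gripper's body presses on something with over 40 N, if the wrist force passes 120 N, or if a joint passes its speed limit or range.

ROBOT

A 7-joint arm with a two-finger parallel gripper is mounted at the origin on the work surface. World frame = base frame: x ahead of the robot, y to its left, z up, the work surface at z = 0. Lengths are in m, angles in rad, forces in N, time in s.
With the tool pointing down it reaches from about 0.425 to 0.925 m from the base axis. Payload 6.8 kg.
Tool frame: the origin (TCP) lies midway between the tips of the shut fingers; the grasp point (between the pads) lies 19 mm behind it; z points along the fingers, y is the line along which they close (so a half turn about z gives the same grasp; the last joint's range is limited). The gripper opens to 85 mm and grips with 20 to 120 N. Pads are 22 mm wide; open, the fingers measure 114 mm over their backs; the gripper's body (76 mm by 85 mm) begins 54 mm behind the grasp point. The pads swing forward as they close: fully open they stand 13 mm farther back than shut.
Start: joints at [1.236, 0.477, 0.022, 1.555, -0.011, 1.109, -0.083], TCP at [0.152, -0.658, 0.231] pointing down, gripper open.
Joint ranges: [-2.96, 2.96], [-0.34, 2.1], [-1.41, 1.46], [0.24, 2.44], [-1.37, 4.51], [0.17, 1.92], [-2.96, 2.96]. Speed limits (rad/s): [2.39, 2.39, 3.14, 3.14, 3.14, 3.14, 3.14].

INTERFACE

Orientations are given as a rotation vector (axis times angle).
In Python, from bench import r gives the robot as it stands. The module is installed in compiled form; this text tells all that it offers.
- The arm moves only by the tool apply_moves, never from a script. Its argument "rows" is a list of rows, each a list of 6 numbers: the shift along the tool's x, y, z scaled (see below), then the turn, a rotation vector about the tool's x, y, z scaled (see below). A call has 1 to 5 rows; each row is the pose to reach, as a shift and turn from the pose commanded when the call began, along the tool's axes at that moment; what a row does not reach only later rows make up. The controller multiplies each number of a shift by 0.25 m and each number of a turn by 90 degrees. A row lasts 1/8 s, in which the tool goes at most 62.5 mm and 10.7 degrees, less where a joint would pass 70% of its speed; a pose out of reach is approached as far as the arm can. A call with a number of a shift or a turn outside -1 to 1 is refused whole. A call with a gripper value outside its range is refused whole. "claw" is the opening, from 0 (shut) to 1 (fully open), set as the call begins (left out, the last holds). The fingers move at their own pace and stop on an object; "newtons" is the grip in N (left out, the last holds). Time passes only in rows, so rows that repeat a pose let the fingers close. It gives the time, the measured TCP pose, the force, the opening and the grip force at its end, in the units of the state.
- r.get_obs(): the state, without advancing time (a new reading comes with each control period).
- r.grab_frame(name): name is "scene" or "top"; returns a dict with "pixels" (420x560x3 uint8, red, green, blue), "intrinsics" (3x3 intrinsics, pixels), "dist" ([k1, k2, p1, p2, k3] as OpenCV has them; the pictures are not rectified), "eye" and "attitude" of the camera in the world. Camera axes: x right, y up, looking along -z (the intrinsics and any distortion apply to the point x, -y, -z); pixel columns grow to the right and rows downward; lengths in m; the calibration is good to about 2 mm. A picture is of the moment at which its call begins. There is no depth.
- r.hand_in(): hands the job in; it is judged then, once.
Trained networks look in a picture, given as the dict that the camera call returned (one of the last four; its "shot" number tells which), for a name from the list of things; names that differ only in an ending like _2 or _b are one class to them, and where a whole thing is asked for, a point or a joint stands for the part that bears it (a point fixed in the world has none). Each returns a list of dicts, best first, with "conf" (0 to 1); they miss things now and then, are a little off and sometimes report something else, mostly with a low value. They report only what shows in the picture. A call takes as long as a camera call. They do not tell look-alikes from the thing itself.
- r.search_frame(picture, thing): "rect" ([left, top, width, height] in pixels, round what is visible of it).
- r.outline_of(picture, thing): "pixels" (420x560 bool, what is visible of it) and "rect" ([left, top, width, height] in pixels, round what is visible of it).
- r.landmark_of(picture, thing): "point" ([column, row] in pixels: a listed point, or the origin of a listed thing).
The state is a dict: "clock": time; "joints": joint angles; "qvel": joint speeds; "tau": joint torques, N m; "tcp_pos": TCP position; "orientation": TCP orientation; "contact_force": force on the tool from outside, world axes, zero at the start; "moment": the same for the moment, N m; "grip_width": finger opening in m; "gripper_force": force on a finger pad.
Only numpy, scipy, OpenCV 4.12 (cv2) and the standard library are available. Lean on these libraries where they do the work, as an engineer would, in place of code of your own. Each camera call takes 0.05 s, during which the arm holds its last target. There are 200 camera calls.

## Working session

There is one attempt and no reset: what is moved stays moved. The work goes in short steps, Python scripts to look and compute and a tool call to move; the robot and the scene stay as the last step left them, time stands still between calls to the robot, and variables do not carry over. Pictures are saved under pics/ and viewed, at most 10 in all, crops included, and the job is handed in when it is done.

Besides the shell and the picture viewer there is one more tool, called after "Request:" as name(argument=value, ...), one argument or row to a line, values as JSON. apply_moves: Moves the arm, as the interface text tells. Its arguments: {"type":"object","properties":{"rows":{"type":"array","items":{"type":"array","items":{"type":"number"}}},"claw":{"type":"number"},"newtons":{"type":"number"}},"required":["rows"]}

```bash
mkdir -p pics; cat > h.py <<'E'
import numpy as np,cv2
from bench import r
from scipy.spatial.transform import Rotation as R
def att(p):
    a=np.array(p["attitude"],float)
    if a.shape==(3,3): return a
    return R.from_rotvec(a).as_matrix() if a.size==3 else R.from_quat(a).as_matrix()
def ray(p,uv):
    n=cv2.undistortPoints(np.array([[uv]],float),np.array(p["intrinsics"],float),np.array(p["dist"],float))[0,0]
    return np.array(p["eye"]),att(p)@np.array([n[0],-n[1],-1])
def atz(p,uv,z):
    e,d=ray(p,uv); return e+d*(z-e[2])/d[2]
def proj(p,X):
    c=att(p).T@(np.array(X,float)-np.array(p["eye"])); 
    return cv2.projectPoints(np.array([[c[0],-c[1],-c[2]]]),np.zeros(3),np.zeros(3),np.array(p["intrinsics"],float),np.array(p["dist"],float))[0][0,0]
def tri(p,a,q,b):
    A=np.zeros((3,3));B=np.zeros(3);L=[ray(p,a),ray(q,b)]
    for e,d in L:
        d=d/np.linalg.norm(d);M=np.eye(3)-np.outer(d,d);A+=M;B+=M@e
    X=np.linalg.solve(A,B); return X
def save(p,n): cv2.imwrite("pics/"+n,p["pixels"][:,:,::-1])
E
cat > a.py <<'E'
from h import *
np.set_printoptions(precision=4,suppress=True)
o=r.get_obs(); print(o)
for c in("scene","top"):
    p=r.grab_frame(c); save(p,c+"0.png"); print(c,p["eye"],p["attitude"],p["intrinsics"])
    for t in "mount_board nominal_hole index_arm nominal_post pin_grip pin_shoulder lock_pin pin_rack plain_pin spray carton padlock driver spanner tape".split():
        print(t,[(np.round(d["point"],1),round(d["conf"],2)) for d in r.landmark_of(p,t)][:3])
E
python3 a.py
```

```text
{'clock': 0.0, 'joints': array([ 1.2359,  0.4777,  0.0224,  1.5565, -0.0115,  1.1093, -0.0831]), 'qvel': array([-0.0006, -0.0011,  0.0006, -0.0002,  0.0018,  0.0012,  0.0005]), 'tau': array([ -0.0006, -59.6455,   1.608 , -28.1205,   0.0126,   0.0093,
        -0.    ]), 'tcp_pos': array([ 0.1516, -0.6571,  0.2303]), 'orientation': array([-3.1196, -0.3553,  0.0005]), 'contact_force': array([ 0.878 ,  0.8203, -0.5118]), 'moment': array([-0.0095, -0.0318,  0.0024]), 'gripper_force': 0.0, 'grip_width': 0.0852871195569206}
scene [1.1392 0.7021 1.1389] [0.3214 0.8641 2.3447] [[478.1201   0.     283.9957]
 [  0.     478.1201 214.2586]
 [  0.       0.       1.    ]]
mount_board [(array([316.2, 282.1]), 0.72)]
nominal_hole [(array([273.6, 231.8]), 0.56)]Traceback (most recent call last):
  File "a.py", line 7, in <module>
    print(t,[(np.round(d["point"],1),round(d["conf"],2)) for d in r.landmark_of(p,t)][:3])
                                                                  ~~~~~~~~~~~~~^^^^^
ValueError: it knows: carton, driver, lock_pin, mount_board, nominal_hole, nominal_post, padlock, pin_grip, pin_rack, pin_shoulder, plain_pin, spanner, spray, tape
```

```bash
sed -i 's/ index_arm / /' a.py; python3 a.py | grep -v "^{"
```

```text
-0.    ]), 'tcp_pos': array([ 0.1517, -0.6573,  0.2305]), 'orientation': array([-3.12  , -0.3553,  0.0004]), 'contact_force': array([-0.0352,  0.7285, -0.8057]), 'moment': array([-0.0323, -0.0276, -0.0057]), 'gripper_force': 0.0, 'grip_width': 0.08524989093620106}
scene [1.1392 0.7021 1.1389] [0.3214 0.8641 2.3447] [[478.1201   0.     283.9957]
 [  0.     478.1201 214.2586]
 [  0.       0.       1.    ]]
mount_board [(array([317.7, 278.7]), 0.84)]
nominal_hole [(array([274.2, 232.7]), 0.86)]
nominal_post [(array([316.1, 281.7]), 0.61), (array([249.7, 214.8]), 0.55), (array([424.5, 288.5]), 0.22)]
pin_grip [(array([254.7, 132.4]), 0.69), (array([224.8, 129.3]), 0.69), (array([233.6, 147.7]), 0.62)]
pin_shoulder [(array([235.4, 153.2]), 0.64), (array([203.5, 164.6]), 0.59), (array([227.6, 136. ]), 0.59)]
lock_pin [(array([228.3, 148.1]), 0.68), (array([236.1, 165.1]), 0.6), (array([207.2, 176. ]), 0.58)]
pin_rack [(array([239.8, 177.2]), 0.55)]
plain_pin [(array([242.9, 184.9]), 0.49)]
spray [(array([367.6, 356.5]), 0.72)]
carton [(array([180.6, 158.6]), 0.79)]
padlock [(array([198.6, 
[... 496 characters left out ...]
05.3, 225.3]), 0.67), (array([419.1, 266.1]), 0.64), (array([449.1, 237.3]), 0.59)]
pin_shoulder [(array([403.1, 186.7]), 0.59), (array([446.4, 236.9]), 0.56), (array([418.9, 265.2]), 0.54)]
lock_pin [(array([405.4, 192.8]), 0.53), (array([431.8, 242.6]), 0.51), (array([399.3, 233.1]), 0.5)]
pin_rack [(array([381.7, 228.7]), 0.69)]
plain_pin [(array([118.7, 239.3]), 0.61), (array([367.5, 224.1]), 0.44)]
spray [(array([112.6, 196.9]), 0.61)]
carton [(array([448.6, 183.2]), 0.7)]
padlock [(array([351.9, 156.7]), 0.55)]
driver [(array([128.3, 294.3]), 0.67), (array([399.5, 231.1]), 0.36)]
spanner [(array([167.2, 290.6]), 0.79), (array([117.3, 238. ]), 0.29)]
tape [(array([118.6, 240.6]), 0.63)]
```

View pics/scene0.png

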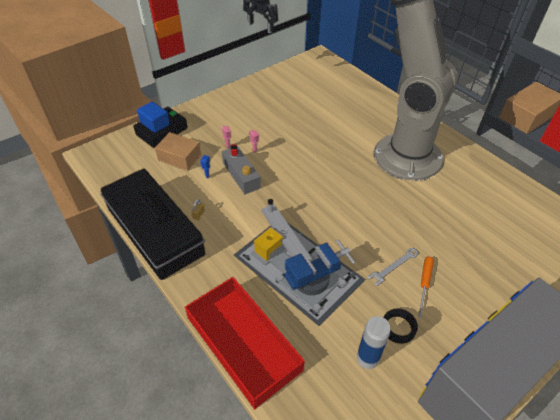

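```bash
ls pics
```

```text
scene0.png
top0.png
```

View pics/top0.png

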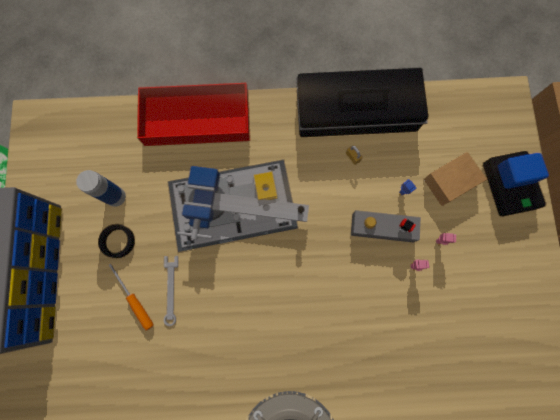

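The scene view shows the vice board at the centre (yellow clevis 268,240; post 270,205), the rack at (240,170) with the pin's red top at (234,150). In the top view the clevis is at (265,186), the post at (302,210), the red-topped pin at (407,225), the brass pin at (370,223). Blue and pink look-alikes stand beside them. I'll zoom in.

```bash
python3 - <<'E'
import cv2,numpy as np
t=cv2.imread("pics/top0.png");s=cv2.imread("pics/scene0.png")
a=cv2.resize(t[150:260,160:320],None,fx=5,fy=5,interpolation=cv2.INTER_CUBIC)
cv2.imwrite("pics/z1.png",a)
b=cv2.resize(t[195:255,340:440],(500,300),interpolation=cv2.INTER_CUBIC)
c=cv2.resize(s[135:205,215:275],(300,350),interpolation=cv2.INTER_CUBIC)
m=np.zeros((350,800,3),np.uint8);m[:300,:500]=b;m[:350,500:]=c
cv2.imwrite("pics/z2.png",m)
E
```

```text
(no output)
```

View pics/z1.png

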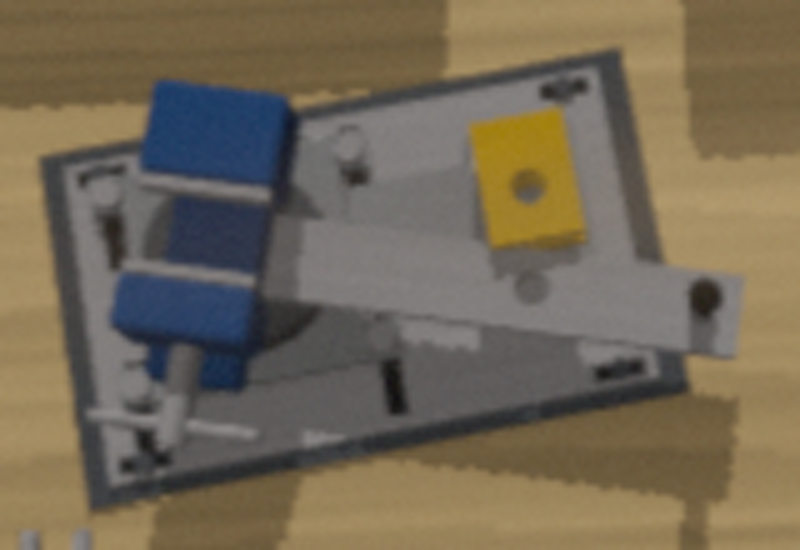

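View pics/z2.png

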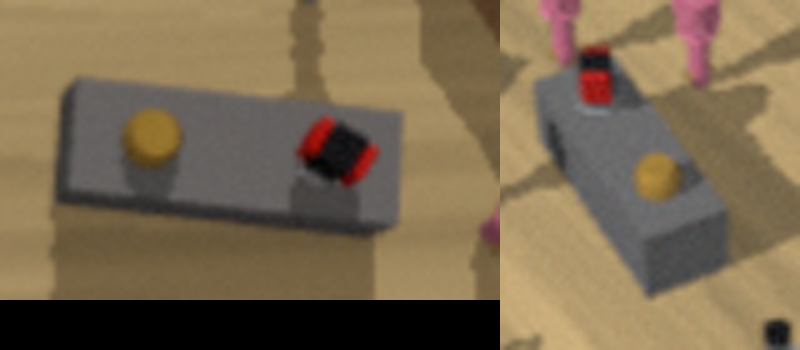

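The crops show the clevis hole at (265.8,187.2), the arm hole at (266.2,207.6) and the knob at (301.2,209.2), all in top-view pixels. The pin handle's centre is at (408,225.4), with its buttons along the crop diagonal (319,138)-(362,166).

```bash
cat > m.py <<'E'
from h import *
np.set_printoptions(precision=4,suppress=True)
p=r.grab_frame("top");q=r.grab_frame("scene")
T=lambda x,y:(160+x/5-.4,150+y/5-.4)   # crop->px
P=lambda x,y:(340+x/5-.4,195+y/5-.4)
hole=atz(p,T(529,186),.064)
cl=[atz(p,T(*c),.064) for c in((470,124),(562,108),(585,237),(495,250))]
bc=[atz(p,T(*c),.0) for c in((40,157),(620,50),(690,390),(95,507))]
print("clevis",cl,"ctr",np.mean(cl,0),"hole",hole)
print("sides",[np.linalg.norm(cl[i]-cl[(i+1)%4]) for i in range(4)],[np.linalg.norm(bc[i]-bc[(i+1)%4]) for i in range(4)])
by=(bc[0]-bc[1])+(bc[3]-bc[2]); yaw=np.arctan2(by[1],by[0])-np.pi/2
cy=(cl[0]-cl[1])+(cl[3]-cl[2]); print("board ctr",np.mean(bc,0),"yaw",yaw,np.arctan2(cy[1],cy[0])-np.pi/2)
ah=atz(p,T(531,288),.053); kn=atz(p,T(706,296),.099)
print("armhole",ah,"knob",kn,"d",np.linalg.norm((ah-kn)[:2]))
ex=np.array([np.cos(yaw),np.sin(yaw),0]);ey=np.array([-ex[1],ex[0],0])
piv=hole+.16*ey
for n,X,l in(("ah",ah,.16),("kn",kn,.25)):
    d=X-piv; print(n,"r",np.linalg.norm(d[:2]),l,"ang",np.arctan2(-d@ex,-d@ey))
pt0=piv-.25*ey; print("piv",piv,"post at 0",pt0,"ex",ex)
g=atz(p,P(340,152),.093);b1=atz(p,P(319,138),.085);b2=atz(p,P(362,166),.085)
print("pin",g,"btn",b1,b2,np.linalg.norm(b1-b2),"dir",np.arctan2(*(b1-b2)[[1,0]]))
br=atz(p,P(152,137),.073);print("brass",br,np.linalg.norm((br-g)[:2]))
# second view handle top center (597,62 in crop) 
s=lambda x,y:(215+(x-500)/5-.4,135+y/5-.4)
print("pin via scene handle top",atz(q,s(594,53),.093),proj(q,g),"knob proj",proj(q,kn),"hole proj",proj(q,hole))
print(r.get_obs()["clock"])
E
python3 m.py
```

```text
clevis [array([0.6703, 0.0603, 0.064 ]), array([0.6766, 0.0115, 0.064 ]), array([0.606 , 0.0026, 0.064 ]), array([0.6015, 0.0498, 0.064 ])] ctr [0.6386 0.0311 0.064 ] hole [0.635  0.0307 0.064 ]
sides [np.float64(0.049252335639029185), np.float64(0.07109996426215281), np.float64(0.04733404631885794), np.float64(0.06960072041787664)] [np.float64(0.32897656692646504), np.float64(0.1976678885982128), np.float64(0.32636719407157794), np.float64(0.19903545545676454)]
board ctr [0.6073 0.1264 0.    ] yaw 0.1422981487269357 0.112491196892744
armhole [0.5827 0.0323 0.053 ] knob [ 0.5644 -0.0567  0.099 ] d 0.09089734650991843
ah r 0.15952303032657283 0.16 ang 0.3289660849227316
kn r 0.2504127214969561 0.25 ang 0.334868427679558
piv [0.6123 0.189  0.064 ] post at 0 [ 0.6477 -0.0584  0.064 ] ex [0.9899 0.1418 0.    ]
pin [ 0.5107 -0.3206  0.093 ] btn [ 0.5196 -0.3133  0.085 ] [ 0.5043 -0.3332  0.085 ] 0.0250899889450059 dir 0.9159716190711413
brass [ 0.5263 -0.2322  0.073 ] 0.08976628719333814
pin via scene handle top [ 0.5112 -0.3307  0.093 ] [235.2665 146.7795] knob proj [271.2481 199.9723] hole proj [270.2818 237.3784]
1.75
```

```bash
cat > go.py <<'E'
# python3 go.py yaw_deg(of tool x in world) x y z  [x y z ...] : rows for each waypoint (from the measured pose)
import sys; from h import *
np.set_printoptions(precision=4,suppress=True)
o=r.get_obs(); p=np.array(o["tcp_pos"]); M=R.from_rotvec(o["orientation"]).as_matrix()
y=np.radians(float(sys.argv[1])); c,s=np.cos(y),np.sin(y)
D=np.array([[c,s,0],[s,-c,0],[0,0,-1]])
rv=R.from_matrix(M.T@D).as_rotvec()/(np.pi/2)
print("t",o["clock"],"at",p,"yaw",np.degrees(np.arctan2(M[1,0],M[0,0])),"F",o["contact_force"],"w",o["grip_width"])
for w in np.array(sys.argv[2:],float).reshape(-1,3): print(w,"row",np.round(np.r_[M.T@(w-p)/.25,rv],3))
E
python3 go.py 5 0.27 -0.45 0.2 0.39 -0.25 0.2 0.51 -0.055 0.2
```

```text
t 1.75 at [ 0.1518 -0.6577  0.2313] yaw 12.990512577784337 F [ 0.169   0.3221 -0.1406] w 0.08557014840237678
[ 0.27 -0.45  0.2 ] row [ 0.648 -0.703  0.125  0.     0.     0.089]
[ 0.39 -0.25  0.2 ] row [ 1.295 -1.375  0.125  0.     0.     0.089]
[ 0.51  -0.055  0.2  ] row [ 1.938 -2.027  0.125  0.     0.     0.089]
```

Request:
apply_moves(
  rows=[
    [0.16,-0.17,0.05,0,0,0.09],
    [0.32,-0.35,0.1,0,0,0.09],
    [0.48,-0.52,0.12,0,0,0.09],
    [0.65,-0.7,0.12,0,0,0.09],
    [0.81,-0.87,0.12,0,0,0.09],
  ],
  claw=0,
  newtons=30,
)

```text
clock: 2.38
tcp_pos: [0.3012, -0.3984, 0.2015]
orientation: [3.138, 0.135, 0.001]
contact_force: [1.9, -0.0, -0.1]
grip_width: -0.0001
gripper_force: 0.0
```

```bash
python3 go.py 5 0.39 -0.25 0.2 0.51 -0.055 0.2
```

```text
t 2.375 at [ 0.3012 -0.3984  0.2015] yaw 4.911070849775392 F [ 1.8919 -0.0362 -0.0983] w -0.00011517469186926447
[ 0.39 -0.25  0.2 ] row [ 0.405 -0.561  0.006  0.    -0.    -0.001]
[ 0.51  -0.055  0.2  ] row [ 0.95  -1.297  0.006  0.    -0.    -0.001]
```

Request:
apply_moves(
  rows=[
    [0.14,-0.19,0,0,0,0],
    [0.28,-0.38,0,0,0,0],
    [0.41,-0.57,0,0,0,0],
    [0.55,-0.76,0,0,0,0],
    [0.69,-0.95,0,0,0,0],
  ],
)

```text
clock: 3.0
tcp_pos: [0.4528, -0.1474, 0.2018]
orientation: [3.138, 0.133, 0.002]
contact_force: [-0.3, 0.1, 0.3]
grip_width: 0.0
gripper_force: 0.0
```

```bash
python3 go.py 5 0.515 -0.058 0.2 0.515 -0.058 0.12  0.515 -0.058 0.067
```

```text
t 3.0 at [ 0.4528 -0.1474  0.2018] yaw 4.869064032102978 F [-0.2582  0.1     0.2738] w 2.654635065105329e-05
[ 0.515 -0.058  0.2  ] row [ 0.278 -0.335  0.007  0.    -0.001 -0.001]
[ 0.515 -0.058  0.12 ] row [ 0.278 -0.335  0.327  0.    -0.001 -0.001]
[ 0.515 -0.058  0.067] row [ 0.278 -0.336  0.539  0.    -0.001 -0.001]
```

Request:
apply_moves(
  rows=[
    [0.14,-0.17,0,0,0,0],
    [0.278,-0.335,0.01,0,0,0],
    [0.278,-0.335,0.2,0,0,0],
    [0.278,-0.335,0.4,0,0,0],
    [0.278,-0.335,0.54,0,0,0],
  ],
)

```text
clock: 3.62
tcp_pos: [0.5133, -0.0594, 0.0645]
orientation: [-3.139, -0.135, 0.002]
contact_force: [0.1, -0.7, 0.2]
grip_width: 0.0001
gripper_force: 0.0
```

```bash
python3 go.py 5 0.545 -0.06 0.067 0.58 -0.062 0.067 0.62 -0.061 0.067 0.631 -0.06 .067
```

```text
t 3.625 at [ 0.5133 -0.0594  0.0645] yaw 4.909385725262174 F [ 0.0677 -0.6718  0.2121] w 0.00014331323976927597
[ 0.545 -0.06   0.067] row [ 0.126  0.013 -0.01  -0.     0.001 -0.001]
[ 0.58  -0.062  0.067] row [ 0.265  0.033 -0.01  -0.     0.001 -0.001]
[ 0.62  -0.061  0.067] row [ 0.425  0.043 -0.011 -0.     0.001 -0.001]
[ 0.631 -0.06   0.067] row [ 0.469  0.043 -0.011 -0.     0.001 -0.001]
```

Request:
apply_moves(
  rows=[
    [0.06,0.005,-0.01,0,0,0],
    [0.11,0.012,-0.01,0,0,0],
    [0.15,0.018,-0.01,0,0,0],
    [0.19,0.024,-0.01,0,0,0],
    [0.23,0.03,-0.01,0,0,0],
  ],
)

```text
clock: 4.25
tcp_pos: [0.5723, -0.063, 0.0693]
orientation: [3.138, 0.133, -0.0]
contact_force: [-3.8, -2.2, 1.5]
grip_width: 0.0001
gripper_force: 1.9
```

```bash
python3 go.py 5 0.60 -0.062 0.067 0.62 -0.061 0.067 0.631 -0.06 .067
```

```text
t 4.25 at [ 0.5723 -0.063   0.0693] yaw 4.846622759403171 F [-3.7644 -2.1703  1.5141] w 0.0001382898004503168
[ 0.6   -0.062  0.067] row [ 0.111  0.006  0.009  0.001  0.    -0.002]
[ 0.62  -0.061  0.067] row [ 0.191  0.008  0.009  0.001  0.    -0.002]
[ 0.631 -0.06   0.067] row [ 0.235  0.008  0.009  0.001  0.    -0.002]
```

Pushing at about 4 N. Next I'll go close to the stop and then creep.

Request:
apply_moves(
  rows=[
    [0.04,0.002,0.005,0,0,0],
    [0.08,0.004,0.009,0,0,0],
    [0.12,0.006,0.009,0,0,0],
    [0.15,0.007,0.009,0,0,0],
    [0.175,0.008,0.009,0,0,0],
  ],
)

```text
clock: 4.88
tcp_pos: [0.6159, -0.0605, 0.0663]
orientation: [3.139, 0.134, -0.001]
contact_force: [-3.3, -2.2, -1.2]
grip_width: -0.0002
gripper_force: 1.7
```

Request:
apply_moves(
  rows=[
    [0.01,0,0,0,0,0],
    [0.02,0,0,0,0,0],
    [0.028,0,0,0,0,0],
    [0.036,0,0,0,0,0],
    [0.036,0,0,0,0,0],
  ],
)

```text
clock: 5.5
tcp_pos: [0.6248, -0.0594, 0.0665]
orientation: [-3.138, -0.134, -0.0]
contact_force: [-2.4, -2.3, -1.1]
grip_width: 0.0003
gripper_force: 1.3
```

Request:
apply_moves(
  rows=[
    [0.006,0,0,0,0,0],
    [0.012,0,0,0,0,0],
    [0.012,0,0,0,0,0],
  ],
)

```text
clock: 5.88
tcp_pos: [0.6278, -0.059, 0.0666]
orientation: [-3.138, -0.134, -0.001]
contact_force: [-2.1, -0.9, -0.8]
grip_width: -0.0001
gripper_force: 1.2
```

Request:
apply_moves(
  rows=[
    [0.006,0,0,0,0,0],
    [0.012,0,0,0,0,0],
    [0.012,0,0,0,0,0],
  ],
)

```text
clock: 6.25
tcp_pos: [0.6308, -0.0587, 0.0666]
orientation: [-3.138, -0.135, -0.001]
contact_force: [-3.1, -1.1, -1.8]
grip_width: -0.0001
gripper_force: 1.2
```

Request:
apply_moves(
  rows=[
    [0.004,0,0,0,0,0],
    [0.008,0,0,0,0,0],
    [0.008,0,0,0,0,0],
  ],
)

```text
clock: 6.62
tcp_pos: [0.6313, -0.0587, 0.0665]
orientation: [-3.139, -0.134, 0.004]
contact_force: [-7.7, -0.4, 3.3]
grip_width: 0.0001
gripper_force: 3.6
```

Request:
apply_moves(
  rows=[
    [0.004,0,0,0,0,0],
    [0.008,0,0,0,0,0],
    [0.008,0,0,0,0,0],
  ],
)

```text
clock: 7.0
tcp_pos: [0.6314, -0.0588, 0.0664]
orientation: [3.138, 0.134, -0.01]
contact_force: [-13.8, -0.4, 8.3]
grip_width: -0.0
gripper_force: 6.7
```

The stop was met at TCP x 0.6313, against 0.631 predicted from the picture, so the hole estimate holds. I'll back off and lift.

Request:
apply_moves(
  rows=[
    [-0.08,0,0,0,0,0],
    [-0.18,0,0,0,0,0],
    [-0.18,0,-0.2,0,0,0],
    [-0.18,0,-0.4,0,0,0],
    [-0.18,0.1,-0.5,0,0,0.0],
  ],
  claw=0.8,
)

```text
clock: 7.62
tcp_pos: [0.5949, -0.0849, 0.1958]
orientation: [-3.138, -0.141, -0.013]
contact_force: [0.0, -0.3, -0.8]
grip_width: 0.0685
gripper_force: 0.0
```

```bash
python3 go.py -42 0.511 -0.322 0.19
```

```text
t 7.625 at [ 0.5949 -0.0849  0.1958] yaw 5.152267127341621 F [ 0.0027 -0.283  -0.8046] w 0.06852386910299223
[ 0.511 -0.322  0.19 ] row [-0.419  0.915  0.019 -0.002 -0.005  0.524]
```

Request:
apply_moves(
  rows=[
    [-0.1,0.2,0,0,0,0.11],
    [-0.2,0.4,0,0,0,0.22],
    [-0.3,0.6,0,0,0,0.33],
    [-0.4,0.8,0,0,0,0.43],
    [-0.42,0.915,0.02,0,-0.005,0.524],
  ],
)

```text
clock: 8.25
tcp_pos: [0.5061, -0.3287, 0.188]
orientation: [2.923, -1.145, -0.006]
contact_force: [1.2, 0.9, -0.7]
grip_width: 0.0684
gripper_force: 0.0
```

```bash
python3 go.py -42 0.511 -0.322 0.14 .511 -.322 .10 .511 -.322 .062; python3 - <<'E'
from h import *
p=r.grab_frame("top");q=r.grab_frame("scene")
m=np.zeros((560,800,3),np.uint8)
a=cv2.resize(p["pixels"][160:230,230:330],(400,280),interpolation=cv2.INTER_CUBIC)
b=cv2.resize(p["pixels"][190:260,360:460],(400,280),interpolation=cv2.INTER_CUBIC)
c=cv2.resize(q["pixels"][190:260,225:325],(400,280),interpolation=cv2.INTER_CUBIC)
d=cv2.resize(q["pixels"][120:190,190:290],(400,280),interpolation=cv2.INTER_CUBIC)
m[:280,:400]=a;m[:280,400:]=b;m[280:,:400]=c;m[280:,400:]=d
cv2.imwrite("pics/z3.png",m[:,:,::-1])
E
```

```text
t 8.25 at [ 0.5061 -0.3287  0.188 ] yaw -42.786954316210625 F [ 1.1615  0.8974 -0.7428] w 0.06837401980008545
[ 0.511 -0.322  0.14 ] row [-0.003 -0.034  0.192  0.002  0.002 -0.009]
[ 0.511 -0.322  0.1  ] row [-0.003 -0.034  0.352  0.002  0.002 -0.009]
[ 0.511 -0.322  0.062] row [-0.002 -0.035  0.504  0.002  0.002 -0.009]
```

View pics/z3.png

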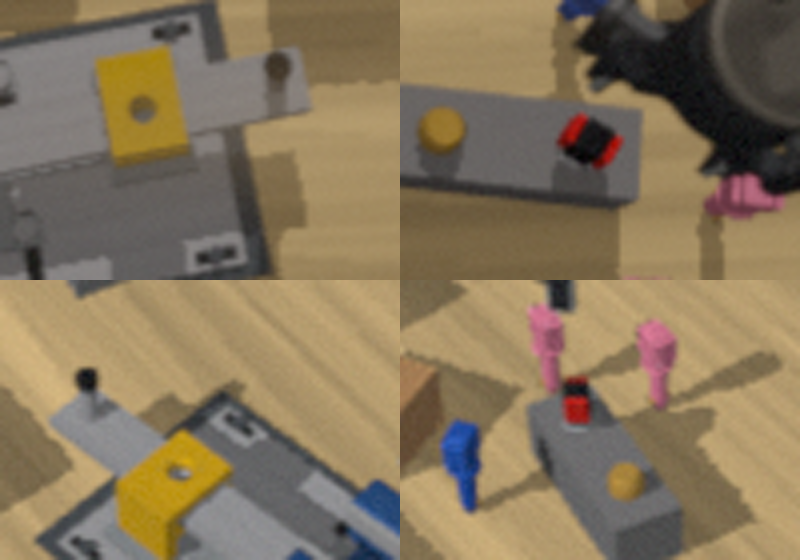

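The top crop shows the arm in the clevis, its hole at about (265.7,187), unchanged. In the scene crop the hole is at (270.2,237.7), which agrees with the projected estimate. The two views of the pin differ by a few mm, so I'll fit a small box model to both.

```bash
cat > fit.py <<'E'
from h import *
from scipy.optimize import differential_evolution
S=4
def box(x0,x1,y0,y1,z0,z1): return np.array([[x,y,z] for x in(x0,x1) for y in(y0,y1) for z in(z0,z1)])
H=box(-.011,.011,-.012,.012,-.018,.014);A=box(-.01,.01,.012,.016,-.012,.012);B=A*[1,-1,1]
V=[]
for c,(u,v) in(("top",(390,210)),("scene",(217,132))):
    p=r.grab_frame(c);w,h=36,32
    im=cv2.resize(p["pixels"][v:v+h,u:u+w],None,fx=S,fy=S,interpolation=cv2.INTER_CUBIC).astype(int)
    V.append((p,u,v,(im[...,0]>100)&(im[...,1]<75)&(im[...,2]<75)))
def ren(x,y,a,V):
    p,u,v,m=V;out=np.zeros(m.shape,np.uint8);Rz=R.from_euler("z",a).as_matrix();t=np.array([x,y,.079])
    fs=[(np.linalg.norm((X@Rz.T+t).mean(0)-p["eye"]),X@Rz.T+t,k) for X,k in((H,0),(A,1),(B,1))]
    for _,X,k in sorted(fs,key=lambda f:-f[0]):
        q=np.array([(proj(p,P)-[u,v]+.5)*S-.5 for P in X]).astype(np.float32)
        cv2.fillConvexPoly(out,cv2.convexHull(np.round(q).astype(np.int32)),k)
    return out>0
def cost(z,vs=V): return -sum((ren(*z,v)&v[3]).sum()/max(1,(ren(*z,v)|v[3]).sum()) for v in vs)
for n,vs in(("top",V[:1]),("scene",V[1:]),("both",V)):
    o=differential_evolution(cost,[(.49,.53),(-.345,-.305),(.78-np.pi/2-.5,.78-np.pi/2+.5)],args=(vs,),maxiter=25,popsize=12,seed=1,polish=False)
    print(n,o.x,"btn line deg",np.degrees(o.x[2])+90,o.fun,[v[3].sum()/16 for v in vs])
E
python3 fit.py
```

```text
top [ 0.51372325 -0.32477831 -0.71456889] btn line deg 49.05821844203946 -0.6792097836312324 [np.float64(52.25)]
scene [ 0.51306898 -0.32692368 -0.66162398] btn line deg 52.09173851090797 -0.7922403003754693 [np.float64(46.1875)]
both [ 0.51299476 -0.3246668  -0.71519151] btn line deg 49.02254497658863 -1.4052363299351252 [np.float64(52.25), np.float64(46.1875)]
```

```bash
python3 go.py -40.5 0.513 -0.325 0.14 .513 -.325 .10 .513 -.325 .064
```

```text
t 8.45 at [ 0.5078 -0.3244  0.187 ] yaw -42.1942224633225 F [0.7591 0.9754 0.8977] w 0.06809748149042853
[ 0.513 -0.325  0.14 ] row [ 0.018 -0.013  0.188  0.001  0.003 -0.019]
[ 0.513 -0.325  0.1  ] row [ 0.019 -0.013  0.348  0.001  0.003 -0.019]
[ 0.513 -0.325  0.064] row [ 0.02  -0.013  0.492  0.001  0.003 -0.019]
```

Request:
apply_moves(
  rows=[
    [0.02,-0.013,0.1,0,0.003,-0.02],
    [0.02,-0.013,0.23,0,0.003,-0.02],
    [0.02,-0.013,0.35,0,0.003,-0.02],
    [0.02,-0.013,0.43,0,0.003,-0.02],
    [0.02,-0.013,0.48,0,0.003,-0.02],
  ],
)

```text
clock: 9.07
tcp_pos: [0.5128, -0.3231, 0.0659]
orientation: [2.949, -1.081, -0.005]
contact_force: [-0.3, 0.4, -0.3]
grip_width: 0.0685
gripper_force: 0.0
```

```bash
python3 go.py -40.5  .513 -.325 .064
```

```text
t 9.075 at [ 0.5128 -0.3231  0.0659] yaw -40.250168041853584 F [-0.3023  0.4442 -0.2674] w 0.06846957029367659
[ 0.513 -0.325  0.064] row [0.005 0.005 0.008 0.001 0.002 0.003]
```

Request:
apply_moves(
  rows=[
    [0.005,0.005,0.008,0,0.002,0],
    [0.005,0.005,0.008,0,0.002,0],
    [0.005,0.005,0.008,0,0.002,0],
    [0.005,0.005,0.008,0,0.002,0],
    [0.005,0.005,0.008,0,0.002,0],
  ],
  claw=0,
  newtons=40,
)

```text
clock: 9.7
tcp_pos: [0.5128, -0.3269, 0.066]
orientation: [2.945, -1.085, 0.003]
contact_force: [-1.4, 1.5, 7.2]
grip_width: 0.0233
gripper_force: 41.7
```

Buttons squeezed (23.3 mm). Lifting.

Request:
apply_moves(
  rows=[
    [0,0,-0.06,0,0,0],
    [0,0,-0.15,0,0,0],
    [0,0,-0.3,0,0,0],
    [0,0,-0.42,0,0,0],
    [0,0,-0.42,0,0,0],
  ],
)

```text
clock: 10.32
tcp_pos: [0.5136, -0.3276, 0.173]
orientation: [2.944, -1.086, 0.009]
contact_force: [-0.4, -0.4, -2.1]
grip_width: 0.023
gripper_force: 40.5
```

```bash
python3 go.py -40.5 .513 -.325 .17 0.635 0.031 .18; python3 - <<'E'
from h import *
o=r.get_obs();print(o["gripper_force"])
q=r.grab_frame("scene");p=r.grab_frame("top")
print([proj(c,o["tcp_pos"]-np.array([0,0,.0])) for c in(q,p)])
u,v=[int(t) for t in proj(q,o["tcp_pos"])]
m=np.zeros((400,800,3),np.uint8)
m[:,:400]=cv2.resize(q["pixels"][v-40:v+40,u-40:u+40],(400,400),interpolation=cv2.INTER_CUBIC)
u2,v2=[int(t) for t in proj(p,o["tcp_pos"])]
m[:,400:]=cv2.resize(p["pixels"][v2-40:v2+40,u2-40:u2+40],(400,400),interpolation=cv2.INTER_CUBIC)
print(u,v,u2,v2)
cv2.imwrite("pics/z4.png",m[:,:,::-1])
E
```

```text
t 10.325 at [ 0.5136 -0.3276  0.173 ] yaw -40.48656275339407 F [-0.38   -0.373  -2.1016] w 0.022959952359059094
[ 0.513 -0.325  0.17 ] row [-0.009 -0.006  0.012  0.001 -0.004  0.   ]
[0.635 0.031 0.18 ] row [-0.562 -1.406 -0.034  0.001 -0.004  0.   ]
40.52278161048889
[array([231.654788  , 126.66302063]), array([420.64737343, 217.99172966])]
231 126 420 217
```

View pics/z4.png

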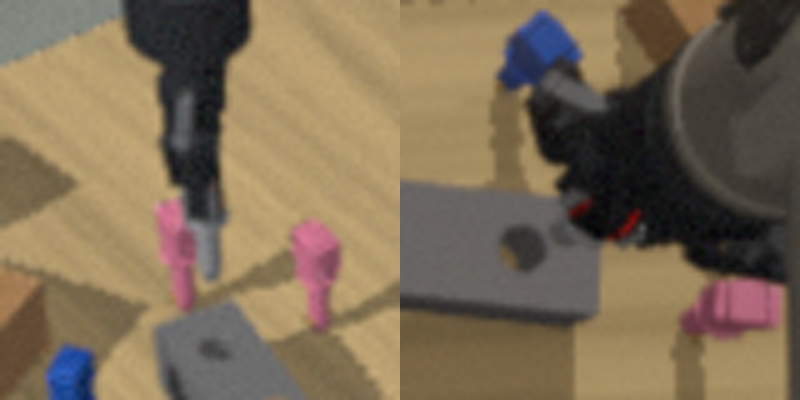

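The scene crop shows the pin held below the fingers, its tip at about (210,281) in the crop. The rack hole is empty. In the top crop the shank end is near (563,232) with the red buttons between the pads.

```bash
python3 - <<'E'
from h import *
q=r.grab_frame("scene");p=r.grab_frame("top");T=r.get_obs()["tcp_pos"];print(T)
a=(191+209/5-.4,86+278/5-.4);b=(380+163/5-.4,177+232/5-.4)
t=tri(q,a,p,b);print("tri",t,proj(q,t)-a,proj(p,t)-b)
print(atz(q,a,.113),atz(p,b,.113))
for X in (T-[0,0,.06],): print(proj(q,X),a,proj(p,X),b)
# rack hole in top crop vs pin fit
print("rackhole",atz(p,(380+123/5-.4,177+248/5-.4),.055))
E
```

```text
[ 0.511142   -0.32610423  0.16836092]
tri [ 0.51346482 -0.32782296  0.11235782] [0.52828257 0.20433867] [ 0.53980957 -0.52821894]
[ 0.51464612 -0.3290475   0.113     ] [ 0.51212814 -0.32614827  0.113     ]
[233.90003956 142.34016381] (232.4, 141.2) [411.6569625  223.71231587] (412.20000000000005, 223.0)
rackhole [ 0.51373293 -0.32321405  0.055     ]
```

```bash
python3 go.py -40.5 0.573 -.147 .2 0.635 0.031 .20
```

```text
t 10.525 at [ 0.5111 -0.3261  0.1684] yaw -40.46462093100324 F [ 0.4143 -0.0035 -0.8445] w 0.023026813236804812
[ 0.573 -0.147  0.2  ] row [-0.277 -0.705 -0.129  0.002  0.001  0.   ]
[0.635 0.031 0.2  ] row [-0.55  -1.408 -0.131  0.002  0.001  0.   ]
```

Request:
apply_moves(
  rows=[
    [-0.04,-0.12,-0.06,0,0,0],
    [-0.11,-0.28,-0.13,0,0,0],
    [-0.18,-0.46,-0.13,0,0,0],
    [-0.25,-0.64,-0.13,0,0,0],
    [-0.32,-0.82,-0.13,0,0,0],
  ],
)

```text
clock: 11.15
tcp_pos: [0.5839, -0.117, 0.2001]
orientation: [2.944, -1.085, -0.004]
contact_force: [0.2, 0.1, -1.2]
grip_width: 0.0233
gripper_force: 40.5
```

```bash
python3 go.py -40.5 0.635 0.031 .20
```

```text
t 11.15 at [ 0.5839 -0.117   0.2001] yaw -40.47080566609952 F [ 0.2046  0.1023 -1.1802] w 0.023308983303303037
[0.635 0.031 0.2  ] row [-0.229 -0.583 -0.002  0.003  0.001  0.   ]
```

Request:
apply_moves(
  rows=[
    [-0.07,-0.19,0,0,0,0],
    [-0.15,-0.38,0,0,0,0],
    [-0.21,-0.53,0,0,0,0],
    [-0.229,-0.583,0,0,0,0],
    [-0.229,-0.583,0.1,0,0,0],
  ],
)

```text
clock: 11.78
tcp_pos: [0.6365, 0.0307, 0.1764]
orientation: [2.947, -1.083, 0.003]
contact_force: [-0.2, -0.7, -1.3]
grip_width: 0.0229
gripper_force: 40.5
```

```bash
python3 - <<'E'
from h import *
q=r.grab_frame("scene");p=r.grab_frame("top")
m=np.zeros((400,800,3),np.uint8)
T=np.array(r.get_obs()["tcp_pos"])
H=np.array([.635,.0307,.064])
for i,(c,w) in enumerate(((q,(230,190)),(p,(235,150)))):
    m[:,i*400:i*400+400]=cv2.resize(c["pixels"][w[1]:w[1]+70,w[0]:w[0]+70],(400,400),interpolation=cv2.INTER_CUBIC)
    for X in(H,T-[0,0,.06]): print(i,(proj(c,X)-w+.5)*400/70+[400*i,0])
cv2.imwrite("pics/z5.png",m[:,:,::-1])
E
python3 go.py -40.5 0.635 0.031 .13
```

```text
0 [233.04103221 273.67517047]
0 [232.75674156 206.72717145]
1 [576.47496703 213.08147533]
1 [577.64875584 189.78004266]
t 11.875 at [0.6328 0.028  0.1723] yaw -40.50561366688109 F [-0.9429  0.4278 -1.5877] w 0.02304710557304168
[0.635 0.031 0.13 ] row [-0.    -0.016  0.169  0.005  0.002 -0.   ]
```

View pics/z5.png

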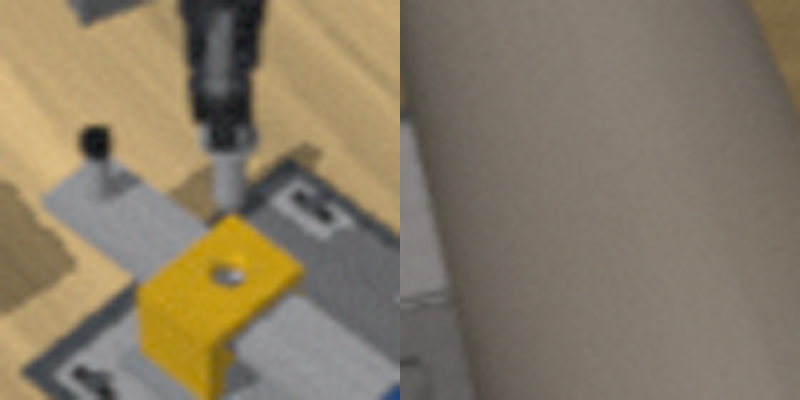

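In the scene crop the pin tip (229,207) hangs straight above the hole (229,272). Both are offset equally from their projections, so they are aligned. I'll go down gently.

Request:
apply_moves(
  rows=[
    [0,-0.012,0.06,0.003,0,0],
    [0,-0.014,0.12,0.003,0,0],
    [0,-0.014,0.16,0.003,0,0],
    [0,-0.014,0.16,0.003,0,0],
  ],
)

```text
clock: 12.38
tcp_pos: [0.6367, 0.0317, 0.1348]
orientation: [-2.947, 1.087, 0.001]
contact_force: [0.3, 0.4, -1.2]
grip_width: 0.0233
gripper_force: 40.5
```

```bash
python3 go.py -40.5 0.635 0.031 .12
```

```text
t 12.375 at [0.6367 0.0317 0.1348] yaw -40.476476969752014 F [ 0.3102  0.4133 -1.2426] w 0.023316615455105452
[0.635 0.031 0.12 ] row [-0.003  0.007  0.059 -0.     0.     0.   ]
```

Request:
apply_moves(
  rows=[
    [-0.002,0.004,0.02,0,0,0],
    [-0.002,0.004,0.04,0,0,0],
    [-0.002,0.004,0.05,0,0,0],
  ],
)

```text
clock: 12.75
tcp_pos: [0.6364, 0.0315, 0.1232]
orientation: [-2.946, 1.086, -0.002]
contact_force: [0.4, -0.1, -1.4]
grip_width: 0.0232
gripper_force: 40.5
```

Request:
apply_moves(
  rows=[
    [0,0,0.008,0,0,0],
    [0,0,0.016,0,0,0],
    [0,0,0.02,0,0,0],
  ],
)

```text
clock: 13.12
tcp_pos: [0.6365, 0.031, 0.1185]
orientation: [-2.947, 1.087, -0.003]
contact_force: [-0.1, -2.2, 0.1]
grip_width: 0.0232
gripper_force: 40.8
```

Inside the mouth, with a light side force toward -y. I'll follow it by 1 mm and go on down.

Request:
apply_moves(
  rows=[
    [0.003,0.003,0.006,0,0,0],
    [0.003,0.003,0.014,0,0,0],
    [0.003,0.003,0.02,0,0,0],
  ],
)

```text
clock: 13.5
tcp_pos: [0.6365, 0.0298, 0.1134]
orientation: [-2.947, 1.087, -0.002]
contact_force: [-2.3, -3.2, 1.2]
grip_width: 0.0231
gripper_force: 40.9
```

Request:
apply_moves(
  rows=[
    [0,0,0.008,0,0,0],
    [0,0,0.014,0,0,0],
    [0,0,0.014,0,0,0],
  ],
)

```text
clock: 13.88
tcp_pos: [0.6363, 0.0298, 0.1095]
orientation: [-2.947, 1.087, -0.002]
contact_force: [-1.4, -5.1, -1.1]
grip_width: 0.023
gripper_force: 40.7
```

Request:
apply_moves(
  rows=[
    [0.002,0.005,0.006,0,0,0],
    [0.002,0.005,0.014,0,0,0],
    [0.002,0.005,0.02,0,0,0],
  ],
)

```text
clock: 14.25
tcp_pos: [0.6364, 0.0294, 0.105]
orientation: [-2.946, 1.086, -0.003]
contact_force: [-1.2, -4.1, 3.5]
grip_width: 0.0233
gripper_force: 41.3
```

Request:
apply_moves(
  rows=[
    [0,0,0.008,0,0,0],
    [0,0,0.014,0,0,0],
    [0,0,0.014,0,0,0],
  ],
)

```text
clock: 14.62
tcp_pos: [0.6368, 0.0292, 0.1026]
orientation: [-2.946, 1.086, -0.004]
contact_force: [-2.5, -4.0, 8.1]
grip_width: 0.0231
gripper_force: 41.9
```

Request:
apply_moves(
  rows=[
    [0.001,0.004,0.006,0,0,0],
    [0.001,0.004,0.012,0,0,0],
    [0.001,0.004,0.012,0,0,0],
  ],
)

```text
clock: 15.0
tcp_pos: [0.6365, 0.0288, 0.099]
orientation: [-2.945, 1.085, -0.005]
contact_force: [0.1, -2.4, 3.6]
grip_width: 0.0231
gripper_force: 41.2
```

Request:
apply_moves(
  rows=[
    [0,0,0.006,0,0,0],
    [0,0,0.012,0,0,0],
    [0,0,0.012,0,0,0],
  ],
)

```text
clock: 15.38
tcp_pos: [0.6364, 0.0286, 0.0954]
orientation: [-2.946, 1.086, -0.004]
contact_force: [2.4, -1.4, 0.8]
grip_width: 0.0228
gripper_force: 40.9
```

Through the arm. Continuing toward the seat, expected at TCP z of about 0.075.

Request:
apply_moves(
  rows=[
    [0.001,0.001,0.008,0,0,0],
    [0.001,0.001,0.016,0,0,0],
    [0.001,0.001,0.024,0,0,0],
    [0.001,0.001,0.024,0,0,0],
  ],
)

```text
clock: 15.88
tcp_pos: [0.6359, 0.0285, 0.089]
orientation: [-2.946, 1.085, -0.002]
contact_force: [4.9, 0.1, -1.2]
grip_width: 0.0233
gripper_force: 40.7
```

Request:
apply_moves(
  rows=[
    [0,0,0.008,0,0,0],
    [0,0,0.016,0,0,0],
    [0,0,0.024,0,0,0],
    [0,0,0.024,0,0,0],
  ],
)

```text
clock: 16.38
tcp_pos: [0.6357, 0.0282, 0.0831]
orientation: [-2.946, 1.086, -0.002]
contact_force: [4.5, 1.9, -0.1]
grip_width: 0.0229
gripper_force: 40.7
```

Request:
apply_moves(
  rows=[
    [0.003,-0.003,0.008,0,0,0],
    [0.003,-0.003,0.016,0,0,0],
    [0.003,-0.003,0.02,0,0,0],
    [0.003,-0.003,0.02,0,0,0],
  ],
)

```text
clock: 16.88
tcp_pos: [0.6361, 0.0281, 0.0778]
orientation: [-2.947, 1.086, 0.0]
contact_force: [1.8, 2.2, -1.3]
grip_width: 0.023
gripper_force: 40.4
```

Request:
apply_moves(
  rows=[
    [0,0,0.006,0,0,0],
    [0,0,0.012,0,0,0],
    [0,0,0.012,0,0,0],
  ],
)

```text
clock: 17.25
tcp_pos: [0.6364, 0.0279, 0.0751]
orientation: [-2.947, 1.086, -0.001]
contact_force: [1.3, 1.2, -1.9]
grip_width: 0.0228
gripper_force: 40.5
```

Request:
apply_moves(
  rows=[
    [0,0,0.006,0,0,0],
    [0,0,0.01,0,0,0],
    [0,0,0.01,0,0,0],
  ],
)

```text
clock: 17.62
tcp_pos: [0.6365, 0.0279, 0.0748]
orientation: [-2.947, 1.087, -0.002]
contact_force: [-6.3, 0.2, 15.3]
grip_width: 0.0228
gripper_force: 42.7
```

Request:
apply_moves(
  rows=[
    [0,0,0.004,0,0,0],
    [0,0,0.008,0,0,0],
    [0,0,0.008,0,0,0],
  ],
)

```text
clock: 18.0
tcp_pos: [0.6366, 0.028, 0.0747]
orientation: [-2.947, 1.087, -0.002]
contact_force: [-12.5, -0.2, 30.2]
grip_width: 0.0233
gripper_force: 44.6
```

Seated: a hard stop at TCP 0.0747, against 0.075 expected. I'll relax the press, then release.

Request:
apply_moves(
  rows=[
    [0,0,-0.008,0,0,0],
    [0,0,-0.012,0,0,0],
    [0,0,-0.012,0,0,0],
  ],
)

```text
clock: 18.38
tcp_pos: [0.6365, 0.028, 0.0749]
orientation: [-2.947, 1.086, -0.001]
contact_force: [-3.6, 1.3, 9.8]
grip_width: 0.0233
gripper_force: 42.0
```

Request:
apply_moves(
  rows=[
    [0,0,0,0,0,0],
    [0,0,0,0,0,0],
    [0,0,0,0,0,0],
    [0,0,0,0,0,0],
  ],
  claw=0.6,
)

```text
clock: 18.88
tcp_pos: [0.6368, 0.0279, 0.0737]
orientation: [-2.947, 1.086, -0.002]
contact_force: [0.4, -0.2, -1.1]
grip_width: 0.0513
gripper_force: 0.0
```

Request:
apply_moves(
  rows=[
    [0,0,-0.05,0,0,0],
    [0,0,-0.15,0,0,0],
    [0,0,-0.3,0,0,0],
    [0,0,-0.5,0,0,0],
    [0,0,-0.7,0,0,0],
  ],
)

```text
clock: 19.5
tcp_pos: [0.6364, 0.0279, 0.2514]
orientation: [-2.946, 1.086, -0.003]
contact_force: [1.0, 1.3, 0.6]
grip_width: 0.0512
gripper_force: 0.0
```

Request:
apply_moves(
  rows=[
    [0,0.2,0,0,0,0],
    [0,0.4,0,0,0,0],
    [0,0.6,0,0,0,0],
    [0,0.8,0,0,0,0],
    [0,1.0,0,0,0,0],
  ],
)

```text
clock: 20.12
tcp_pos: [0.4732, -0.1635, 0.2495]
orientation: [-2.946, 1.086, -0.005]
contact_force: [0.2, -0.8, 0.0]
grip_width: 0.051
gripper_force: 0.0
```

```bash
python3 - <<'E'
from h import *
q=r.grab_frame("scene");p=r.grab_frame("top")
m=np.zeros((400,800,3),np.uint8)
for i,(c,w) in enumerate(((q,(230,190)),(p,(235,150)))):
    m[:,i*400:i*400+400]=cv2.resize(c["pixels"][w[1]:w[1]+70,w[0]:w[0]+70],(400,400),interpolation=cv2.INTER_CUBIC)
    print((proj(c,[.6365,.028,.102])-w+.5)*400/70+[400*i,0])
cv2.imwrite("pics/z6.png",m[:,:,::-1])
E
```

```text
[226.74723045 223.73025741]
[578.45006715 187.75038842]
```

View pics/z6.png

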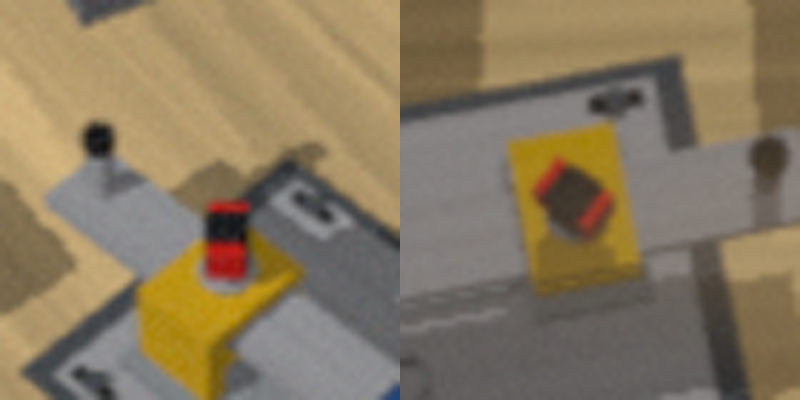

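The pin stands upright with its collar on the yellow clevis and its buttons out. In the scene crop its top is at (227,220), against a predicted (227,224). The arm is inside the clevis and the robot is clear, so I'm handing in.

```bash
python3 -c "
from bench import r
print(r.hand_in())"
```

```text
the job is handed in; nothing more can be done
None
```

The index arm is swung in against its stop, the quick-release pin is seated in the clevis with its buttons released, and the job is handed in at about 20 s; no verdict was returned.

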